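# Check the torch-tip tins and reject the stiff one

### The arm

A 6-joint arm with a two-finger parallel gripper is mounted at the origin on a cart in front of the work surface, level with it; the furniture and walls round the work are solid. World frame = base frame: x ahead of the robot, y to its left, z up, the work surface at z = 0. Lengths are in m, angles in rad, forces in N, time in s.
With the tool pointing down it reaches from about 0.35 to 0.925 m from the base axis. Payload 6.4 kg.
Tool frame: the origin (TCP) lies on the centre line of the jaws, within the pads' length; the fingertips stand 17 mm ahead of it and the grasp point (between the pads) lies 2 mm behind it (robot.finger_overhang is the distance from the TCP to the fingertips, in m); z points along the fingers, y is the line along which they close (so a half turn about z gives the same grasp; the last joint's range is limited). The gripper opens to 85 mm and grips with 20 to 120 N. Pads are 22 mm wide; open, the fingers measure 114 mm over their backs; the gripper's body (76 mm by 85 mm) begins 54 mm behind the grasp point. The pads swing forward as they close: fully open they stand 13 mm farther back than shut.
Start: joints at [-1.494, 0.245, 1.558, -0, 1.339, -0.174], TCP at [0.161, -0.63, 0.226] pointing down, gripper open.
Joint ranges: [-3.13, 3.13], [-1.02, 2.26], [0.13, 2.54], [-0.95, 4.09], [0.21, 2.88], [-2.74, 2.74]. Speed limits (rad/s): [2.57, 2.57, 3.14, 3.14, 3.14, 3.14].

### API

Orientations are given as a unit quaternion [w, x, y, z].
In Python, from workcell import robot, get_image, get_calibration, models gives the robot as it stands.
- The arm moves only by the tool apply_moves, never from a script. Its argument "deltas" is text: rows parted by semicolons, each of 5 numbers parted by spaces: the shift along the world's x, y, z in units of 200 mm (1.0 is 200 mm), then the turn about the world's z in units of 30 degrees (1.0 is 30 degrees), then the closure, from -1 (fully open) to 1 (shut), so that 0 is half open. A call has 1 to 10 rows; each row is the pose to reach, as a shift and turn from the pose commanded when the call began; what a row does not reach only later rows make up. A row lasts 1/10 s, in which the tool goes at most 50 mm and 8.59 degrees, less where a joint would pass 70% of its speed; a pose out of reach is approached as far as the arm can. A call with a number of a shift or a turn outside -1 to 1 is refused whole. A call with a gripper value outside its range is refused whole. The fingers move at their own pace and stop on an object; the grip force is fixed at half the most. Time passes only in rows, so rows that repeat a pose let the fingers close. It gives the time, the measured TCP pose, the force, the opening and the grip force at its end, in the units of the state.
- robot.observe(): the state, without advancing time (a new reading comes with each control period).
- get_image(name): name is "scene" or "top" or "wrist"; returns (picture, depth): 400x640x3 uint8, red, green, blue; 400x640 float32, m along the optical axis (not along the pixel's ray), 0 where there is no reading.
- get_calibration(name): a dict with "fov_y" (degrees; the focal length in pixels is half the picture's height over the tangent of half this angle, whatever the lens; pixels are square), "cx", "cy" (the principal point, pixels), "extrinsics" (4x4, takes a point from world to camera coordinates). Camera axes: x right, y up, looking along -z (the intrinsics and any distortion apply to the point x, -y, -z); pixel columns grow to the right and rows downward; lengths in m; the calibration is good to about 2 mm. A picture is of the moment at which its call begins: read the wrist's pose just before it. get_calibration takes no time and is no camera call; for the wrist camera it gives the pose at the moment of the call.
- robot.sign_off(): hands the job in; it is judged then, once.
Trained networks look in the newest picture that a camera, given by its name, has taken for a name from the list of things; names that differ only in an ending like _2 or _b are one class to them, and where a whole thing is asked for, a point or a joint stands for the part that bears it (a point fixed in the world has none). Each returns a list of dicts, best first, with "p" (0 to 1); they miss things now and then, are a little off and sometimes report something else, mostly with a low value. They report only what shows in the picture. A call takes as long as a camera call.
- models.boxes_of(camera, name): "bbox" ([left, top, right, bottom] as shares, 0 to 1, of the picture: columns of its width, rows of its height, round what is visible of it).
- models.tip_of(camera, name): "centre" ([row, column] as shares, 0 to 1, of the picture: columns of its width, rows of its height: a listed point, or the origin of a listed thing).
The state is a dict: "t": time; "joint_pos": joint angles; "dq": joint speeds; "joint_torque": joint torques, N m; "tool_pos": TCP position; "orientation": TCP orientation; "wrist_force": force on the tool from outside, world axes, zero at the start; "wrist_torque": the same for the moment, N m; "width": finger opening in m; "grip_force": force on a finger pad.
Only numpy, scipy, OpenCV 4.12 (cv2) and the standard library are available. Lean on these libraries where they do the work, as an engineer would, in place of code of your own. Each camera call takes 0.05 s, during which the arm holds its last target. There are 200 camera calls.

### The job

Open the lid of each of the three steel torch-tip tins to check that it swings freely: two do, one is stiff and its lid stays wherever it is left. Leave the two free tins where they stand with their lids fully open; shut the stiff one again and drag or push it, without lifting it off the hearth, wholly onto the dark reject plate at the front, about the middle of it. Leave the other things on the hearth alone.

Things in the scene. Friction and masses are not known exactly. Their poses are not given: they have to be found in the camera images.
- tin_a_center (a point): Loose flat steel tin with hinged lid (three look the same), 60 deep (x) x 90 wide (y) x 40 mm high shut, lever apart; about 0.9 kg. Point: its centre, 20 mm above its underside. x points from front to back (hinge and lever), y along the hinge, z up. Hinge axis 30 mm behind and 16 mm above this point; knuckles stand 4 mm out of the back wall. The lid is a 4 mm plate, flush with the walls.
- lid_a_lever (a point): Axis of the 10 mm round bar that ends the press lever of tin_a: a stiff tongue 28 mm wide (y) that rises backward from the lid's hinge edge. The bar is 34 mm behind and 29 mm above the hinge axis when shut (its top 70 mm above the hearth) and turns with the lid. Pressing it down lifts the lid, as on a pedal bin; it ends low behind the tin.
- lid_a (a joint): Lid hinge of tin_a: 0 shut, grows as the lid's front rises and the lever goes down, stop at 1.3 rad (fully open). The lever is heavy: a free lid let go below 0.4 falls shut, beyond 0.9 it swings on to the stop and stays there by itself; a stiff lid stays at any angle it is left. It takes under 1 N on the lever if free, about 2 N if stiff. The lid shuts by pressing its front down.
- tin_b_center (a point): Loose flat steel tin with hinged lid (three look the same), 60 deep (x) x 90 wide (y) x 40 mm high shut, lever apart; about 0.9 kg. Point: its centre, 20 mm above its underside. x points from front to back (hinge and lever), y along the hinge, z up. Hinge axis 30 mm behind and 16 mm above this point; knuckles stand 4 mm out of the back wall. The lid is a 4 mm plate, flush with the walls.
- lid_b_lever (a point): Axis of the 10 mm round bar that ends the press lever of tin_b: a stiff tongue 28 mm wide (y) that rises backward from the lid's hinge edge. The bar is 34 mm behind and 29 mm above the hinge axis when shut (its top 70 mm above the hearth) and turns with the lid. Pressing it down lifts the lid, as on a pedal bin; it ends low behind the tin.
- lid_b (a joint): Lid hinge of tin_b: 0 shut, grows as the lid's front rises and the lever goes down, stop at 1.3 rad (fully open). The lever is heavy: a free lid let go below 0.4 falls shut, beyond 0.9 it swings on to the stop and stays there by itself; a stiff lid stays at any angle it is left. It takes under 1 N on the lever if free, about 2 N if stiff. The lid shuts by pressing its front down.
- tin_c_center (a point): Loose flat steel tin with hinged lid (three look the same), 60 deep (x) x 90 wide (y) x 40 mm high shut, lever apart; about 0.9 kg. Point: its centre, 20 mm above its underside. x points from front to back (hinge and lever), y along the hinge, z up. Hinge axis 30 mm behind and 16 mm above this point; knuckles stand 4 mm out of the back wall. The lid is a 4 mm plate, flush with the walls.
- lid_c_lever (a point): Axis of the 10 mm round bar that ends the press lever of tin_c: a stiff tongue 28 mm wide (y) that rises backward from the lid's hinge edge. The bar is 34 mm behind and 29 mm above the hinge axis when shut (its top 70 mm above the hearth) and turns with the lid. Pressing it down lifts the lid, as on a pedal bin; it ends low behind the tin.
- lid_c (a joint): Lid hinge of tin_c: 0 shut, grows as the lid's front rises and the lever goes down, stop at 1.3 rad (fully open). The lever is heavy: a free lid let go below 0.4 falls shut, beyond 0.9 it swings on to the stop and stays there by itself; a stiff lid stays at any angle it is left. It takes under 1 N on the lever if free, about 2 N if stiff. The lid shuts by pressing its front down.
- reject_plate: Thin dark steel plate 120 (x) x 180 (y) mm, 1 mm thick, fixed flat near the hearth's front edge; origin at the centre of the plate, x away from the robot; a stop bar 12 mm high, 6 mm wide runs along its front edge (60 to 66 mm before the origin); the other three sides are open and level, so that a tin slides on.
- the_bolt: Hex bolt standing upright on its head, 28x24x70 mm, on the right; origin at its foot. A bystander: leave it alone.
- the_chisel: Blue cold chisel lying between two tins, 158x22x12 mm; origin under its middle. A bystander: leave it alone.
- the_tube: Copper tube lying at the back, 32x90x32 mm; origin under its middle. A bystander: leave it alone.
- the_block: Steel block at the back, 32x50x25 mm; origin under its middle. A bystander: leave it alone.
- the_iron: Rusty angle iron at the back, 110x30x30 mm; origin under its middle. A bystander: leave it alone.
- the_shard: Piece of firebrick between two tins, 31x48x24 mm; origin under its middle. A bystander: leave it alone.

How it is judged:
By the outcome, as a careful person would: the job done as asked, in the order asked, and still so for the second after the job is handed in, with the robot touching nothing.
It also fails if it takes over 64 s, if anything falls off the work surface, if the arm or the gripper's body presses on something with over 40 N, if the wrist force passes 120 N, or if a joint passes its speed limit or range.

## Working session

There is one attempt and no reset: what is moved stays moved. The work goes in short steps, Python scripts to look and compute and a tool call to move; the robot and the scene stay as the last step left them, time stands still between calls to the robot, and variables do not carry over. Pictures are saved under pics/ and viewed, at most 10 in all, crops included, and the job is handed in when it is done.

Besides the shell and the picture viewer there is one more tool, called as name(argument=value, ...), one argument or row to a line, values as JSON. apply_moves: Moves the arm, as the interface text tells. Shifts and turns lie within -1 to 1; 1 stands for 200 mm of shift or 30 degrees of turn. Its arguments: {"type":"object","properties":{"deltas":{"type":"string"}},"required":["deltas"]}

```bash
mkdir -p pics
cat > h.py <<'E'
import numpy as np, cv2
from workcell import robot, get_image, get_calibration, models
def K(cam):
    c=get_calibration(cam); return c,200/np.tan(np.radians(c["fov_y"])/2),np.linalg.inv(np.array(c["extrinsics"]))
def cloud(cam,d):
    c,f,T=K(cam); v,u=np.mgrid[0:400,0:640]
    P=np.stack([(u+.5-c["cx"])/f*d,-(v+.5-c["cy"])/f*d,-d,np.ones_like(d)],-1)
    W=(P@T.T)[...,:3]; W[d<=0]=np.nan; return W
def ray(cam,rc,z):
    c,f,T=K(cam); r,cc=rc[0]*400,rc[1]*640
    D=T[:3,:3]@np.array([(cc-c["cx"])/f,-(r-c["cy"])/f,-1]); o=T[:3,3]; return o+D*(z-o[2])/D[2]
E
python3 - <<'E'
from h import *
for cam in("top","scene"):
    p,d=get_image(cam); cv2.imwrite(f"pics/{cam}1.png",p[...,::-1]); np.save(f"{cam}.npy",d)
    print({k:v for k,v in get_calibration(cam).items() if k!="extrinsics"},np.round(K(cam)[2][:3,3],3))
    for n,z in(("tin_a_center",.02),("lid_a_lever",.065),("reject_plate",.001),("the_bolt",0),("the_chisel",0),("the_shard",0),("the_tube",0),("the_block",0),("the_iron",0)):
        for m in models.tip_of(cam,n)[:4]: print(cam,n,round(m["p"],2),np.round(m["centre"],3),np.round(ray(cam,m["centre"],z),3))
print(robot.observe()["t"],robot.observe()["orientation"])
E
```

```text
{'fov_y': 48.61984215793396, 'cx': 317.8439174895838, 'cy': 199.3652425279081} [0.363 0.026 1.192]
top tin_a_center 0.64 [0.567 0.546] [ 0.527 -0.073  0.02 ]
top tin_a_center 0.5 [0.508 0.344] [0.614 0.27  0.02 ]
top lid_a_lever 0.75 [0.503 0.548] [ 0.588 -0.077  0.065]
top reject_plate 0.66 [0.673 0.533] [ 0.418 -0.042  0.001]
top the_bolt 0.48 [0.569 0.645] [ 0.517 -0.245  0.   ]
top the_chisel 0.79 [0.52  0.491] [0.588 0.017 0.   ]
top the_shard 0.62 [0.591 0.399] [0.521 0.182 0.   ]
top the_tube 0.81 [0.378 0.475] [0.752 0.036 0.   ]
top the_block 0.27 [0.567 0.547] [ 0.53  -0.075  0.   ]
top the_iron 0.41 [0.37 0.61] [ 0.746 -0.207  0.   ]
{'fov_y': 57.39920198182872, 'cx': 316.33826236058127, 'cy': 195.87739769205157} [ 0.292 -0.562  0.639]
scene lid_a_lever 0.77 [0.528 0.537] [ 0.594 -0.07   0.065]
scene reject_plate 0.71 [0.622 0.416] [ 0.415 -0.045  0.001]
scene the_bolt 0.65 [0.756 0.539] [ 0.51  -0.237  0.   ]
scene the_chisel 0.92 [0.522 0.511] [0.595 0.012 0.   ]
scene the_shard 0.57 [0.44 0.43] [0.522 0.187 0.   ]
scene the_tube 0.53 [0.519 0.513] [0.599 0.014 0.   ]
scene the_tube 0.29 [0.629 0.664] [ 0.731 -0.202  0.   ]
scene the_block 0.79 [0.525 0.624] [ 0.755 -0.069  0.   ]
scene the_iron 0.67 [0.623 0.665] [ 0.736 -0.197  0.   ]
1.0 [-5.62749369e-06  9.92149277e-01  1.25059238e-01 -2.49082775e-06]
```

Run:
```python
import cv2
a=cv2.imread("pics/top1.png");c=a[120:320,180:460];cv2.imwrite("pics/top1c.png",cv2.resize(c,(784,560),interpolation=cv2.INTER_CUBIC))
```

```text
(no output)
```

View pics/top1c.png

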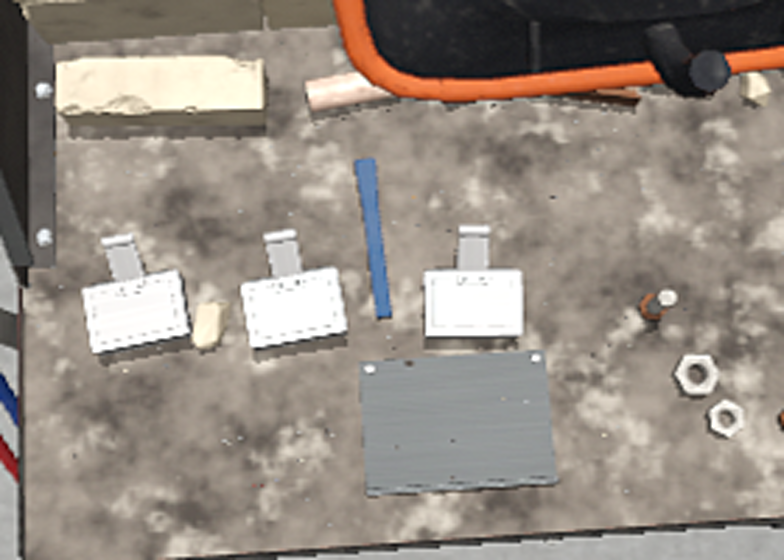

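View pics/scene1.png

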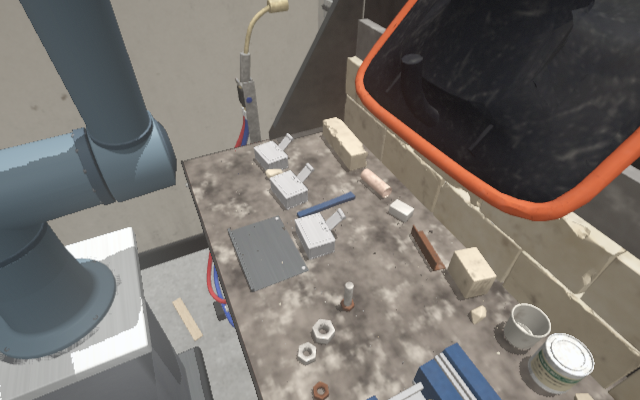

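The top crop shows three tins: left (136,311), middle (294,307) and right (473,303). The reject plate is at (457,423), in front of the right tin. The chisel lies between the middle and right tins, the shard between the left and middle ones, and an orange-rimmed hood hangs over the back. I'll measure the tins, the plate and the hood from depth.

Run:
```python
from h import *
d=np.load("top.npy");W=cloud("top",d);z=W[...,2];p=cv2.imread("pics/top1.png")
print("bench z",np.nanmedian(z[250:300,330:350]), "res",np.nanmedian(d)/K("top")[1])
m=((z>.028)&(z<.05)&(W[...,0]>.4)&(W[...,0]<.68)).astype(np.uint8)
n,l,s,c=cv2.connectedComponentsWithStats(m)
for i in range(1,n):
    if s[i,4]<300: continue
    P=W[l==i]; P=P[:,:2]
    r=cv2.minAreaRect((P*1000).astype(np.float32)); print("lid",s[i,4],np.round(r,1) if 0 else r, np.median(W[l==i][:,2]))
m=((z>.053)&(z<.08)&(W[...,0]>.4)&(W[...,0]<.7)).astype(np.uint8)
n,l,s,c=cv2.connectedComponentsWithStats(m)
for i in range(1,n):
    if s[i,4]>15: print("hi",s[i,4],np.round(np.median(W[l==i],0),3),np.round(W[l==i].min(0),3),np.round(W[l==i].max(0),3))
# plate by corners in crop px
for q in((362,362),(549,351),(556,482),(367,494)):
    print("plate",np.round(ray("top",((q[1]/2.8+120)/400,(q[0]/2.8+180)/640),.001),3))
o=(p[...,2]>180)&(p[...,0]<90); print("hood",np.nanmin(W[o],0),np.nanpercentile(W[o],[2,50,98],axis=0))
q=z>.25; print("z>.25 x min",np.nanmin(W[q][:,0]),"y",np.nanmin(W[q][:,1]),np.nanmax(W[q][:,1]))
b=(p[...,0].astype(int)-p[...,2]>60)&(z<.03)&(W[...,0]>.4)&(abs(W[...,1])<.1); print("chisel",cv2.minAreaRect((W[b][:,:2]*1000).astype(np.float32)))
```

```text
bench z -0.001149824446703307 res 0.002643834297493334
lid 550 ((540.4952392578125, 720.17236328125), (9.00549030303955, 278.951171875), 89.67971801757812) 0.03902729339790856
lid 893 ((531.2476196289062, -68.86253356933594), (89.91883087158203, 80.97589111328125), 85.7698974609375) 0.038815469070948794
lid 909 ((543.9722900390625, 249.39385986328125), (80.93526458740234, 90.97639465332031), 7.6173529624938965) 0.038581553555431025
lid 891 ((536.896728515625, 101.0521011352539), (79.83051300048828, 90.7120132446289), 6.904006004333496) 0.038725160939477865
hi 168 [ 0.659 -0.618  0.065] [ 0.613 -0.621  0.053] [ 0.7   -0.615  0.08 ]
hi 61 [0.675 0.357 0.064] [0.647 0.355 0.053] [0.7   0.358 0.079]
hi 779 [0.546 0.72  0.067] [0.401 0.715 0.053] [0.699 0.725 0.08 ]
hi 1238 [ 0.463 -0.466  0.063] [ 0.4   -0.524  0.053] [ 0.613 -0.415  0.08 ]
hi 78 [ 0.591 -0.61   0.066] [ 0.58  -0.623  0.053] [ 0.601 -0.598  0.08 ]
hi 24 [ 0.566 -0.497  0.074] [ 0.565 -0.524  0.064] [ 0.567 -0.467  0.08 ]
hi 91 [ 0.58  -0.071  0.061] [ 0.567 -0.085  0.053] [ 0.591 -0.058  0.072]
hi 86 [0.593 0.256 0.062] [0.582 0.242 0.054] [0.603 0.271 0.071]
hi 87 [0.586 0.108 0.063] [0.573 0.093 0.053] [0.596 0.121 0.073]
hi 74 [0.591 0.348 0.066] [0.581 0.337 0.053] [0.6   0.36  0.079]
hi 35 [ 0.509 -0.242  0.068] [ 0.502 -0.25   0.055] [ 0.516 -0.236  0.073]
hi 43 [0.527 0.372 0.065] [0.512 0.37  0.053] [0.544 0.374 0.08 ]
hi 20 [0.514 0.397 0.061] [0.511 0.393 0.053] [0.52  0.407 0.076]
plate [0.477 0.039 0.001]
plate [ 0.475 -0.141  0.001]
plate [ 0.352 -0.136  0.001]
plate [0.353 0.042 0.001]
hood [ 0.25945358 -1.40611046 -0.76899326] [[ 0.63855197 -0.41162859  0.30623949]
 [ 0.80766201  0.02643974  0.43696036]
 [ 0.91216851  0.46339145  0.52245996]]
z>.25 x min 0.1308083320532035 y -0.6224762322671618 0.7232241003214233
chisel ((596.0269775390625, 20.245452880859375), (155.51959228515625, 17.47196388244629), 2.479213237762451)
```

Run:
```python
from h import *
print(robot.finger_overhang, robot.observe()["width"])
for cam in("top","scene"):
    W=cloud(cam,np.load(cam+".npy"))
    p=cv2.imread(f"pics/{cam}1.png"); o=(p[...,2]>180)&(p[...,0]<90)&(p[...,1]<150)&(W[...,0]>.5)
    P=W[o]
    for y in np.arange(-.5,.5,.1):
        q=P[abs(P[:,1]-y)<.05]
        if len(q)>10: print(cam,round(y,2),np.round(np.percentile(q[:,0],[3,50]),3),np.round(np.percentile(q[:,2],[3,50]),3))
d=np.load("top.npy");W=cloud("top",d);z=W[...,2]
m=((z>.033)&(z<.0435)&(W[...,0]>.4)&(W[...,0]<.68)&(abs(W[...,1]-.1)<.25)).astype(np.uint8)
m=cv2.morphologyEx(m,cv2.MORPH_OPEN,np.ones((13,13)))
n,l,s,c=cv2.connectedComponentsWithStats(m)
for i in range(1,n):
    print("lid",cv2.minAreaRect((W[l==i][:,:2]*1000).astype(np.float32)),W[l==i].mean(0))
```

```text
0.017 0.0853397024665948
top -0.4 [0.661 0.75 ] [0.318 0.406]
top -0.3 [0.647 0.654] [0.308 0.314]
top -0.2 [0.641 0.646] [0.308 0.312]
top -0.1 [0.638 0.644] [0.308 0.314]
top -0.0 [0.642 0.764] [0.317 0.445]
scene -0.4 [0.659 0.708] [0.318 0.363]
scene -0.3 [0.647 0.653] [0.309 0.314]
scene -0.2 [0.641 0.647] [0.309 0.313]
scene -0.1 [0.638 0.642] [0.31  0.313]
scene -0.0 [0.64  0.701] [0.316 0.38 ]
```

apply_moves(
  deltas="0.25 0.25 0 -0.28 1;0.5 0.5 0 -0.4 1;0.75 0.75 0 -0.48 1;1 1 0 -0.48 1;1 1 0 -0.48 1",
)

```text
t: 1.5
tool_pos: [0.3392, -0.4514, 0.226]
orientation: [0.0, 1.0, -0.001, 0.0]
wrist_force: [0.6, -0.3, -0.1]
width: 0.0125
grip_force: 0.0
```

apply_moves(
  deltas="0.2 0.25 0 0 1;0.4 0.5 0 0 1;0.6 0.75 0 0 1;0.7 1 0 0 1;0.7 1 0 0 1",
)

```text
t: 2.0
tool_pos: [0.4791, -0.2508, 0.2261]
orientation: [0.0, 1.0, 0.0, 0.0]
wrist_force: [1.4, -0.9, 0.3]
width: -0.0001
grip_force: 0.0
```

Run:
```python
from h import *
s0=robot.observe(); t=np.array(s0["tool_pos"]); print(t)
for cam in("top","scene"):
    p,d=get_image(cam); W=cloud(cam,d); cv2.imwrite(f"pics/{cam}2.png",p[...,::-1])
    q=W[(np.abs(W[...,0]-t[0])<.2)&(np.abs(W[...,1]-t[1])<.15)&(W[...,2]>.12)]
    o=q-t
    for z in np.arange(-.05,.4,.025):
        k=o[(o[:,2]>=z)&(o[:,2]<z+.025)]
        if len(k)>5: print(cam,"dz",round(z,3),len(k),"x",np.round(np.percentile(k[:,0],[2,98]),3),"y",np.round(np.percentile(k[:,1],[2,98]),3))
W=cloud("top",np.load("top.npy"));z=W[...,2]
for c,yaw in(((.522,-.067),-4),((.5275,.101),7),((.535,.2495),7.6)):
    r=np.radians(yaw); D=W[...,:2]-c; a=D[...,0]*np.cos(r)+D[...,1]*np.sin(r); b=-D[...,0]*np.sin(r)+D[...,1]*np.cos(r)
    m=(z>.03)&(z<.05)&(a<.03)&(a>-.06)&(abs(b)<.07)
    front=np.median([a[m&(abs(b-k)<.003)].min() for k in np.arange(-.036,.037,.006)])
    fit=np.polyfit(np.arange(-.036,.037,.006),[a[m&(abs(b-k)<.003)].min() for k in np.arange(-.036,.037,.006)],1)
    lo=np.median([b[m&(abs(a-k)<.003)].min() for k in np.arange(-.024,.02,.006)]);hi=np.median([b[m&(abs(a-k)<.003)].max() for k in np.arange(-.024,.02,.006)])
    print(c,"front",front,"slope deg",-np.degrees(fit[0]),"side",lo,hi)
```

```text
[ 0.47908205 -0.2508206   0.22605665]
top dz 0.05 14 x [0.159 0.173] y [-0.091  0.146]
top dz 0.075 1092 x [0.002 0.19 ] y [-0.134  0.144]
top dz 0.1 1043 x [0.173 0.198] y [-0.142  0.14 ]
top dz 0.125 810 x [0.161 0.199] y [-0.087  0.146]
top dz 0.15 188 x [-0.037  0.199] y [-0.042  0.148]
top dz 0.175 1196 x [-0.035  0.198] y [-0.027  0.146]
top dz 0.2 956 x [-0.035  0.2  ] y [0.002 0.143]
top dz 0.225 171 x [-0.064  0.133] y [-0.008  0.102]
top dz 0.25 611 x [-0.068  0.055] y [-0.013  0.115]
top dz 0.275 3066 x [-0.07  0.05] y [-0.051  0.118]
top dz 0.3 3189 x [-0.123  0.026] y [-0.033  0.131]
top dz 0.325 1956 x [-0.164 -0.069] y [0.054 0.145]
top dz 0.35 1969 x [-0.193 -0.107] y [0.086 0.148]
top dz 0.375 975 x [-0.199 -0.148] y [0.118 0.15 ]
scene dz 0.0 113 x [-0.009  0.008] y [-0.01   0.011]
scene dz 0.025 128 x [-0.011  0.006] y [-0.01   0.015]
scene dz 0.05 540 x [-0.015  0.174] y [-0.082  0.12 ]
scene dz 0.075 4089 x [-0.015  0.19 ] y [-0.142  0.138]
scene dz 0.1 3751 x [-0.016  0.199] y [-0.143  0.143]
scene dz 0.125 2929 x [-0.035  0.199] y [-0.09   0.148]
scene dz 0.15 2571 x [-0.036  0.199] y [-0.041  0.085]
scene dz 0.175 3515 x [-0.034  0.199] y [-0.035  0.126]
scene dz 0.2 2143 x [-0.045  0.2  ] y [-0.047  0.137]
scene dz 0.225 2473 x [-0.107  0.126] y [-0.062  0.058]
scene dz 0.25 4758 x [-0.131  0.056] y [-0.064  0.063]
scene dz 0.275 9272 x [-0.173  0.048] y [-0.058  0.096]
scene dz 0.3 6473 x [-0.193  0.024] y [-0.036  0.104]
(0.522, -0.067) front -0.030487767170283935 slope deg 0.08810044265865162 side -0.0456529581352304 0.04370957599926869
(0.5275, 0.101) front -0.029525659832138864 slope deg -0.2869998316188141 side -0.04515333164454516 0.043571992431312184
(0.535, 0.2495) front -0.031251272715489074 slope deg -0.1880940059934776 side -0.046264275287949394 0.04295292100349167
```

apply_moves(
  deltas="0.2 0.25 0 -0.13 1;0.35 0.5 0 -0.13 1;0.475 0.75 -0.1 -0.13 1;0.475 0.895 -0.3 -0.13 1;0.475 0.895 -0.53 -0.13 1;0.475 0.895 -0.62 -0.13 1;0.475 0.895 -0.67 -0.13 1;0.475 0.895 -0.72 -0.13 1;0.475 0.895 -0.74 -0.13 1;0.475 0.895 -0.74 -0.13 1",
)

```text
t: 3.1
tool_pos: [0.5739, -0.0749, 0.0789]
orientation: [0.0, 0.999, -0.035, 0.001]
wrist_force: [0.1, -0.4, 0.5]
width: -0.0001
grip_force: 0.0
```

apply_moves(
  deltas="0 0 -0.04 0 1;0 0 -0.08 0 1;0 0 -0.11 0 1;0 0 -0.14 0 1;0 0 -0.14 0 1",
)

```text
t: 3.6
tool_pos: [0.5723, -0.0736, 0.0486]
orientation: [-0.0, 0.999, -0.034, -0.001]
wrist_force: [-0.4, -0.5, 0.1]
width: 0.0003
grip_force: 0.1
```

apply_moves(
  deltas="0 0 0.2 0 1;0 0 0.4 0 1;0.03 0.25 0.4 0.25 1;0.06 0.5 0.4 0.367 1;0.09 0.75 0.4 0.367 1;0.1 0.9 0.4 0.367 1;0.1 0.9 0.25 0.367 1;0.1 0.9 0.18 0.367 1;0.1 0.9 0.18 0.367 1",
)

```text
t: 4.5
tool_pos: [0.5908, 0.1059, 0.0829]
orientation: [-0.0, 0.998, 0.062, -0.003]
wrist_force: [0.2, -0.0, -0.3]
width: -0.0001
grip_force: 0.0
```

```bash
cat > look.py <<'E'
import sys
from h import *
n=sys.argv[1]
for cam in("scene","top"):
    p,d=get_image(cam); W=cloud(cam,d)
    if cam=="scene": cv2.imwrite(f"pics/s{n}.png",cv2.resize(p[90:310,170:450,::-1],None,fx=2.7,fy=2.7,interpolation=cv2.INTER_CUBIC))
    for k,(c,yaw) in dict(R=((.5215,-.068),-4),M=((.528,.100),7),L=((.534,.248),7.6)).items():
        r=np.radians(yaw); D=W[...,:2]-c; a=D[...,0]*np.cos(r)+D[...,1]*np.sin(r); b=-D[...,0]*np.sin(r)+D[...,1]*np.cos(r); z=W[...,2]
        m=(z>.05)&(z<.105)&(abs(b)<.048)&(a>-.04)&(a<.045)  # lid plate if raised
        if m.sum()>20:
            A=a[m]-.03; Z=z[m]-.036; print(cam,k,"n",m.sum(),"maxz",round(float(np.percentile(z[m],98)),3),"angle",np.round(np.percentile(np.arctan2(Z,-A),[10,50,90]),2))
        m=(abs(b)<.013)&(a>.055)&(a<.08)&(z>.004)&(z<.08)
        if m.sum()>4: print(cam,k,"lever a,z top",m.sum(),np.round(np.percentile(z[m],[50,95]),3))
print(robot.observe()["t"])
E
python3 look.py 3
```

```text
scene R lever a,z top 69 [0.066 0.071]
scene M lever a,z top 45 [0.066 0.07 ]
scene L lever a,z top 40 [0.064 0.069]
top R lever a,z top 60 [0.065 0.069]
top L lever a,z top 59 [0.064 0.07 ]
4.6
```

View pics/s3.png

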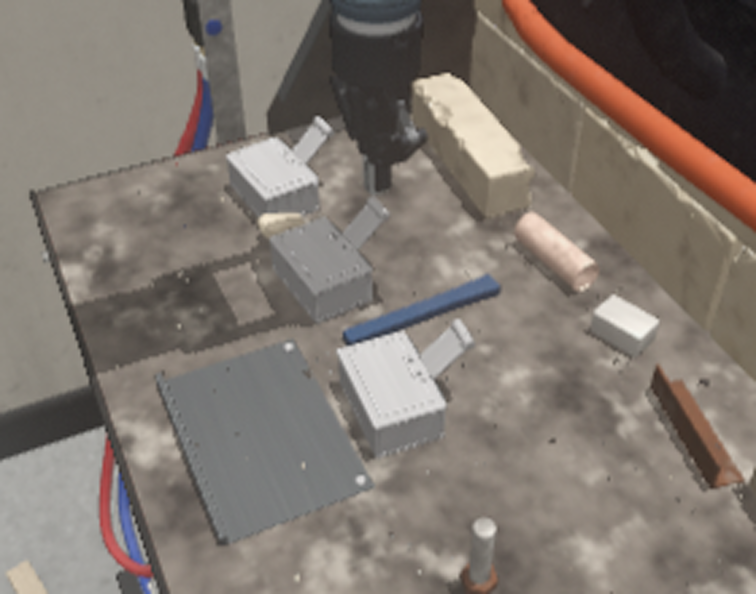

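The right lid is shut again, so it either fell back from below 0.9 or was never opened far. Lever M lies just under the finger. I'll press M and look while holding it down.

apply_moves(
  deltas="0.01 0.01 -0.04 0 1;0.01 0.01 -0.08 0 1;0.01 0.01 -0.12 0 1;0.01 0.01 -0.16 0 1;0.01 0.01 -0.2 0 1;0.01 0.01 -0.22 0 1;0.01 0.01 -0.22 0 1",
)

```text
t: 5.3
tool_pos: [0.5943, 0.1081, 0.0407]
orientation: [-0.0, 0.998, 0.062, -0.001]
wrist_force: [-0.6, 0.4, -0.6]
width: -0.0001
grip_force: 0.0
```

```bash
python3 look.py 4
```

```text
scene R lever a,z top 68 [0.067 0.07 ]
scene M n 259 maxz 0.074 angle [0.67 0.73 0.84]
scene M lever a,z top 84 [0.054 0.077]
scene L lever a,z top 37 [0.066 0.07 ]
top R lever a,z top 60 [0.065 0.069]
top M n 34 maxz 0.073 angle [0.62 0.67 0.71]
top L lever a,z top 61 [0.064 0.07 ]
5.4
```

View pics/s4.png

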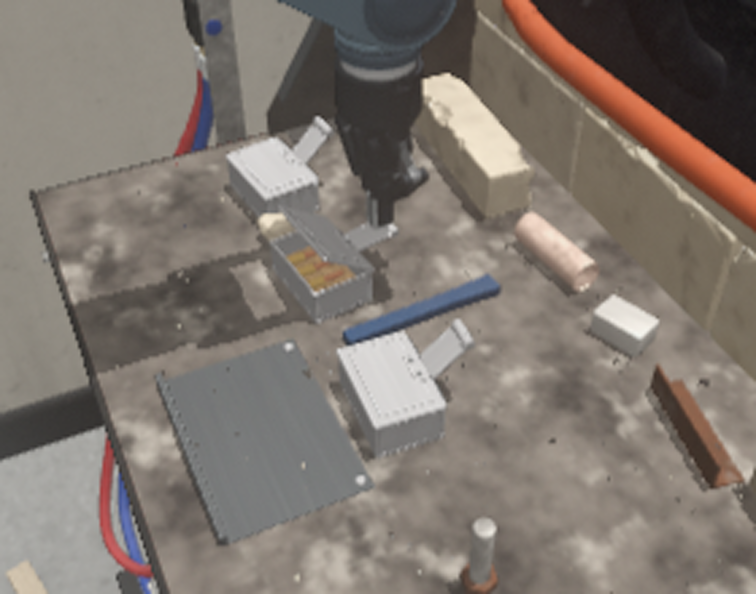

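Held at TCP z = 0.041 the lid stands at about 0.68 rad, so when shut the fingertips are about level with the TCP. I'll press about 17 mm further.

apply_moves(
  deltas="0 0 -0.03 0 1;0 0 -0.06 0 1;0 0 -0.085 0 1;0 0 -0.085 0 1;0 0 0.2 0 1;0 0 0.4 0 1;0.03 0.25 0.4 0 1;0.03 0.5 0.4 0 1;0.03 0.73 0.4 0 1;0.03 0.73 0.4 0 1",
)

```text
t: 6.4
tool_pos: [0.6004, 0.259, 0.1221]
orientation: [-0.001, 0.998, 0.065, 0.0]
wrist_force: [-0.4, -0.3, 0.0]
width: -0.0001
grip_force: 0.0
```

```bash
python3 look.py 5
```

```text
scene R lever a,z top 67 [0.066 0.07 ]
scene M n 181 maxz 0.096 angle [1.31 1.33 1.36]
scene M lever a,z top 29 [0.017 0.022]
scene L lever a,z top 36 [0.066 0.069]
top R lever a,z top 60 [0.065 0.07 ]
top M n 128 maxz 0.095 angle [1.31 1.37 1.49]
top M lever a,z top 51 [0.014 0.019]
6.5
```

The middle tin is free and fully open (1.3 rad). Now the left one.

apply_moves(
  deltas="0 -0.01 -0.2 0 1;0 -0.01 -0.25 0 1;0 -0.01 -0.29 0 1;0 -0.01 -0.33 0 1;0 -0.01 -0.37 0 1;0 -0.01 -0.41 0 1;0 -0.01 -0.45 0 1;0 -0.01 -0.48 0 1;0 -0.01 -0.495 0 1;0 -0.01 -0.495 0 1",
)

```text
t: 7.5
tool_pos: [0.6, 0.252, 0.0216]
orientation: [0.0, 0.998, 0.062, -0.001]
wrist_force: [-0.1, -0.4, -0.2]
width: -0.0002
grip_force: 0.0
```

apply_moves(
  deltas="0 0 0.15 0 1;0 0 0.4 0 1;0 0 0.6 0 1;0 0 0.6 0 1",
)

```text
t: 7.9
tool_pos: [0.6052, 0.2533, 0.1507]
orientation: [-0.001, 0.998, 0.062, 0.006]
wrist_force: [0.9, -0.1, 1.2]
width: 0.0001
grip_force: 0.0
```

```bash
python3 look.py 6
```

```text
scene R lever a,z top 67 [0.067 0.071]
scene M n 176 maxz 0.096 angle [1.31 1.32 1.36]
scene M lever a,z top 29 [0.016 0.022]
scene L n 94 maxz 0.093 angle [1.13 1.15 1.2 ]
scene L lever a,z top 29 [0.024 0.028]
top R lever a,z top 60 [0.065 0.07 ]
top M n 129 maxz 0.096 angle [1.31 1.37 1.5 ]
top M lever a,z top 53 [0.015 0.02 ]
top L n 110 maxz 0.091 angle [1.14 1.2  1.3 ]
top L lever a,z top 16 [0.022 0.026]
8.0
```

The left tin is the stiff one: its lid stayed at about 1.15 rad. I'll finish opening the right one before dealing with it.

apply_moves(
  deltas="-0.05 -0.25 0 -0.2 1;-0.1 -0.5 0 -0.37 1;-0.14 -0.75 0 -0.37 1;-0.14 -1 0 -0.37 1;-0.14 -1 0 -0.37 1",
)

```text
t: 8.5
tool_pos: [0.5714, 0.0476, 0.1404]
orientation: [0.0, 0.999, -0.038, -0.002]
wrist_force: [0.6, 0.3, 0.3]
width: 0.0
grip_force: 0.0
```

```bash
python3 -c "
from h import *
print(robot.observe()['tool_pos'])"
```

```text
[0.57142872 0.0475569  0.14043667]
```

apply_moves(
  deltas="0 -0.25 0 0 1;0.01 -0.5 0 0 1;0.01 -0.6 -0.1 0 1;0.01 -0.6 -0.3 0 1;0.01 -0.6 -0.36 0 1;0.01 -0.6 -0.42 0 1;0.01 -0.6 -0.47 0 1;0.01 -0.6 -0.51 0 1;0.01 -0.6 -0.54 0 1;0.01 -0.6 -0.54 0 1",
)

```text
t: 9.5
tool_pos: [0.5749, -0.0675, 0.0344]
orientation: [-0.0, 0.999, -0.035, -0.0]
wrist_force: [-0.3, -0.6, -0.1]
width: -0.0001
grip_force: 0.0
```

```bash
python3 look.py 7
```

```text
scene R n 501 maxz 0.101 angle [0.81 0.9  1.8 ]
scene R lever a,z top 78 [0.038 0.061]
scene M n 178 maxz 0.096 angle [1.31 1.33 1.36]
scene M lever a,z top 28 [0.016 0.021]
scene L n 93 maxz 0.093 angle [1.13 1.15 1.19]
scene L lever a,z top 29 [0.023 0.027]
top M n 125 maxz 0.096 angle [1.31 1.37 1.49]
top M lever a,z top 50 [0.014 0.019]
top L n 232 maxz 0.093 angle [1.14 1.21 1.34]
top L lever a,z top 69 [0.021 0.025]
9.6
```

apply_moves(
  deltas="0 0 -0.015 0 1;0 0 -0.03 0 1;0 0 -0.035 0 1;0 0 -0.035 0 1;0 0 0.2 0 1;0 0 0.45 0 1;0 0.25 0.5 0.2 1;0 0.5 0.5 0.38 1;0 0.75 0.5 0.38 1;0 1 0.5 0.38 1",
)

```text
t: 10.6
tool_pos: [0.575, 0.1329, 0.1353]
orientation: [0.0, 0.998, 0.064, 0.001]
wrist_force: [1.0, 0.1, -0.6]
width: -0.0001
grip_force: 0.0
```

```bash
python3 look.py 8; python3 -c "
from h import *
print(robot.observe()['tool_pos'])"
```

```text
scene R n 148 maxz 0.097 angle [1.32 1.34 1.38]
scene R lever a,z top 49 [0.016 0.02 ]
scene M n 180 maxz 0.096 angle [1.31 1.33 1.36]
scene M lever a,z top 29 [0.017 0.021]
scene L n 96 maxz 0.093 angle [1.13 1.15 1.2 ]
scene L lever a,z top 30 [0.023 0.027]
top R n 118 maxz 0.096 angle [1.34 1.38 1.44]
top R lever a,z top 56 [0.014 0.021]
top M n 61 maxz 0.095 angle [1.31 1.37 1.51]
top M lever a,z top 22 [0.015 0.022]
top L n 33 maxz 0.093 angle [1.14 1.19 1.27]
10.7
[0.57433437 0.13629401 0.13499946]
```

Both free tins are open at the stop. Next I shut L by pushing its lid from behind, then pressing its front down.

apply_moves(
  deltas="0.04 0.25 0 0 1;0.07 0.5 0 0 1;0.07 0.59 -0.1 0 1;0.07 0.59 -0.3 0 1;0.07 0.59 -0.3 0 1;0.02 0.585 -0.3 0 1;-0.04 0.575 -0.3 0 1;-0.1 0.57 -0.3 0 1;-0.16 0.56 -0.3 0 1;-0.2 0.555 -0.3 0 1",
)

```text
t: 11.7
tool_pos: [0.536, 0.2416, 0.0775]
orientation: [-0.0, 0.998, 0.064, 0.002]
wrist_force: [1.5, -0.5, 0.1]
width: 0.0001
grip_force: 0.6
```

apply_moves(
  deltas="-0.04 0 0 0 1;-0.09 -0.01 0 0 1;-0.1 -0.01 -0.04 0 1;-0.1 -0.01 -0.08 0 1;-0.1 -0.01 -0.12 0 1;-0.1 -0.01 -0.15 0 1;-0.1 -0.01 -0.175 0 1;-0.1 -0.01 -0.175 0 1;-0.1 -0.01 0.1 0 1;-0.1 -0.01 0.3 0 0",
)

```text
t: 12.7
tool_pos: [0.5144, 0.2399, 0.1351]
orientation: [0.0, 0.998, 0.064, -0.001]
wrist_force: [0.7, 0.3, 0.6]
width: 0.0132
grip_force: 0.0
```

```bash
python3 look.py 9;python3 -c "
from h import *
print(robot.observe()['tool_pos'])"
```

```text
scene R n 153 maxz 0.096 angle [1.32 1.34 1.39]
scene R lever a,z top 51 [0.017 0.022]
scene M n 180 maxz 0.096 angle [1.31 1.33 1.36]
scene M lever a,z top 29 [0.016 0.022]
scene L lever a,z top 74 [0.06 0.07]
top R n 121 maxz 0.097 angle [1.33 1.38 1.44]
top R lever a,z top 57 [0.016 0.02 ]
top M n 132 maxz 0.096 angle [1.31 1.37 1.51]
top M lever a,z top 52 [0.015 0.02 ]
12.8
[0.52024603 0.24146386 0.14287888]
```

View pics/s9.png

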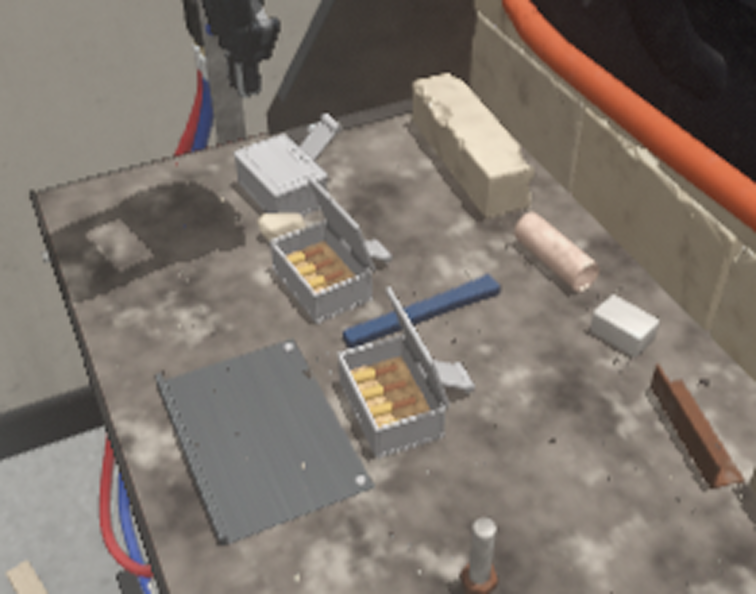

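The two free tins stand open with their contents showing. L (280,160) looks nearly shut and may have shifted a few mm, so I'll measure it from this viewpoint.

Run:
```python
from h import *
p,d=get_image("scene");W=cloud("scene",d);z=W[...,2]
b=(abs(W[...,0]-.54)<.08)&(abs(W[...,1]-.25)<.08)
m=b&(z>.03)&(z<.052)
r=cv2.minAreaRect((W[m][:,:2]*1000).astype(np.float32));print(r)
L=b&(z>.053)&(z<.08)&(W[...,0]>.57);print("lever",np.round(W[L].mean(0),3),np.round(W[L].min(0),3),np.round(W[L].max(0),3),"bar",np.round(W[L&(z>.066)].mean(0),3))
c=np.array([.534,.248]);th=np.radians(7.6)
a=(W[...,0]-c[0])*np.cos(th)+(W[...,1]-c[1])*np.sin(th)
for k in np.arange(-.035,.04,.01):
    q=m&(abs(a-k)<.005)&(z>.034); print(round(k,3),q.sum(),np.round(np.median(z[q]),4), np.round(W[q][:,1].min(),3),np.round(W[q][:,1].max(),3))
```

```text
((553.9053344726562, 249.32505798339844), (80.7783203125, 92.978515625), 10.461950302124023)
lever [0.602 0.255 0.062] [0.592 0.241 0.053] [0.614 0.27  0.07 ] bar [0.607 0.256 0.068]
  return _methods._mean(a, axis=axis, dtype=dtype,
  ret = ret.dtype.type(ret / rcount)
Traceback (most recent call last):
ValueError: zero-size array to reduction operation minimum which has no identity
```

apply_moves(
  deltas="0.2 0.03 0 0.06 -0.3;0.435 0.07 0 0.06 -0.3;0.435 0.07 0 0.06 -0.3;0.435 0.07 -0.2 0.06 -0.3;0.435 0.07 -0.4 0.06 -0.3;0.435 0.07 -0.465 0.06 -0.3;0.435 0.07 -0.465 0.06 -0.3",
)

```text
t: 13.55
tool_pos: [0.5995, 0.2536, 0.0387]
orientation: [0.0, 0.997, 0.08, -0.003]
wrist_force: [-0.3, 1.0, 0.8]
width: 0.0554
grip_force: 0.0
```

Run:
```python
from h import *
print(robot.observe()['tool_pos'],robot.observe()['width'])
p,d=get_image("scene");cv2.imwrite("pics/g.png",cv2.resize(p[110:210,200:340,::-1],None,fx=5,fy=5,interpolation=cv2.INTER_CUBIC))
p,d=get_image("wrist");cv2.imwrite("pics/w.png",p[...,::-1])
```

```text
[0.59946382 0.2535526  0.03868101] 0.055427913340043045
```

View pics/g.png

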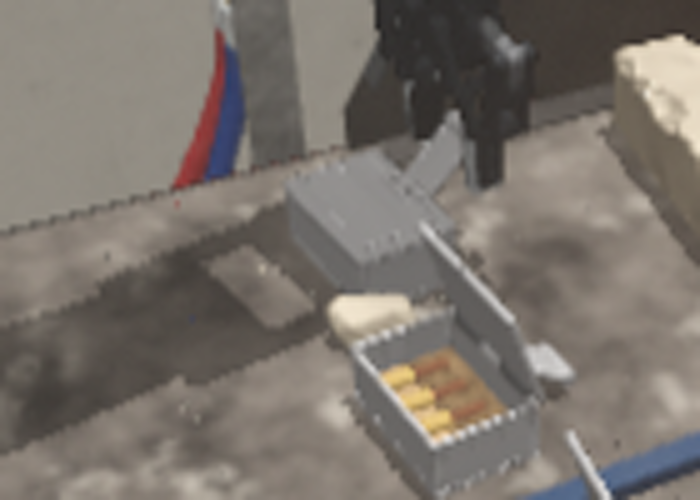

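The fingers flank the lever tongue (440,160) and the lid is shut. Closing on it.

apply_moves(
  deltas="0 0 0 0 1;0 0 0 0 1;0 0 0 0 1;0 0 0 0 1;0 0 0 0 1",
)

```text
t: 14.15
tool_pos: [0.6043, 0.2554, 0.0447]
orientation: [-0.001, 0.997, 0.079, 0.003]
wrist_force: [0.8, 3.6, 6.9]
width: 0.0263
grip_force: 58.6
```

```bash
python3 -c "
from h import *
s=robot.observe();print(s['tool_pos'],s['wrist_force'],s['wrist_torque'],s['width'],s['grip_force'])"
```

```text
[0.60425884 0.25536197 0.04471045] [0.81334191 3.56777844 6.94670771] [ 0.95795928  0.03338026 -0.27872777] 0.026254848214303104 58.643204821273685
```

Run:
```python
from h import *
W=cloud("top",np.load("top.npy"));z=W[...,2]
m=(z>.006)&(abs(W[...,0]-.515)<.045)&(abs(W[...,1]-.18)<.035)
for x in np.arange(.48,.56,.008):
    q=m&(abs(W[...,0]-x)<.004); 
    if q.sum()>2: print(round(x,3),np.round([np.sort(W[q][:,1])[0],np.sort(W[q][:,1])[-1]],3), np.round(np.median(z[q]),3), np.round(np.sort(W[q&(z<.027)][:,1])[[0,-1]],3))
```

```text
0.496 [0.184 0.191] 0.013 [0.184 0.191]
0.504 [0.173 0.195] 0.019 [0.173 0.195]
0.512 [0.17  0.214] 0.021 [0.17  0.213]
0.52 [0.169 0.213] 0.021 [0.169 0.202]
0.528 [0.145 0.215] 0.022 [0.167 0.202]
0.536 [0.166 0.215] 0.018 [0.166 0.203]
0.544 [0.146 0.215] 0.035 [0.169 0.205]
0.552 [0.146 0.215] 0.037 [0.205 0.206]
0.56 [0.206 0.215] 0.033 [0.206 0.206]
```

Run:
```python
from h import *
p,d=get_image("scene");W=cloud("scene",d);z=W[...,2]
m=(abs(W[...,0]-.54)<.08)&(abs(W[...,1]-.25)<.065)&(z>.034)&(z<.05)&(W[...,0]<.572)
P=W[m]; print(len(P),cv2.minAreaRect((P[:,:2]*1000).astype(np.float32)))
A=np.c_[P[:,:2],np.ones(len(P))]; print("plane",np.linalg.lstsq(A,P[:,2],rcond=None)[0])
```

```text
424 ((544.3281860351562, 245.88922119140625), (60.20455551147461, 92.56246185302734), 6.274025917053223)
plane [0.01996655 0.01782826 0.02541057]
```

apply_moves(
  deltas="0 0.03 0 0 1;0 0.06 0 0 1;-0.05 0.06 0 -0.03 1;-0.12 0.06 0 -0.06 1;-0.2 0.06 0 -0.1 1;-0.28 0.06 0 -0.15 1;-0.36 0.06 0 -0.2 1;-0.44 0.06 0 -0.24 1;-0.52 0.06 0 -0.27 1;-0.58 0.06 0 -0.27 1",
)

```text
t: 15.2
tool_pos: [0.49, 0.2667, 0.0451]
orientation: [-0.001, 1.0, 0.009, 0.005]
wrist_force: [6.8, -1.0, 3.5]
width: 0.0267
grip_force: 58.5
```

```bash
cat > tin.py <<'E'
from h import *
s=robot.observe();t=s["tool_pos"];print(np.round(t,4),np.round(s["wrist_force"],1),s["width"],s["t"])
for cam in("scene","top"):
    p,d=get_image(cam);W=cloud(cam,d);z=W[...,2]
    m=(abs(W[...,0]-t[0]+.064)<.06)&(abs(W[...,1]-t[1])<.075)&(z>.032)&(z<.052)&(W[...,0]<t[0]-.033)
    P=W[m]
    if len(P)>100:
        A=np.c_[P[:,:2],np.ones(len(P))];print(cam,len(P),cv2.minAreaRect((P[:,:2]*1000).astype(np.float32)),"plane",np.round(np.linalg.lstsq(A,P[:,2],rcond=None)[0],3),np.median(P[:,2]))
    if cam=="scene": cv2.imwrite("pics/t%d.png"%(s["t"]*10),cv2.resize(p[90:310,170:450,::-1],None,fx=2.7,fy=2.7,interpolation=cv2.INTER_CUBIC))
E
python3 tin.py
```

```text
[0.49   0.2667 0.0451] [ 6.8 -1.   3.5] 0.02666271386404264 15.2
scene 460 ((428.9656982421875, 266.40081787109375), (93.5760726928711, 57.5074462890625), 88.49542236328125) plane [0.017 0.02  0.028] 0.040418494180230524
top 151 ((426.7622375488281, 237.26968383789062), (27.883440017700195, 60.673526763916016), 87.84512329101562) plane [ 0.002 -0.004  0.038] 0.03808167788584038
```

apply_moves(
  deltas="-0.05 0 0 0 1;-0.1 0 0 0 1;-0.1 -0.08 0 0 1;-0.1 -0.18 0 0 1;-0.1 -0.3 0 0 1;-0.1 -0.42 0 0 1;-0.1 -0.54 0 0 1;-0.1 -0.66 0 0 1;-0.1 -0.78 0 0 1;-0.1 -0.85 0 0 1",
)

```text
t: 16.3
tool_pos: [0.468, 0.0966, 0.0441]
orientation: [-0.002, 1.0, 0.007, 0.002]
wrist_force: [0.4, 10.9, 9.0]
width: 0.0265
grip_force: 59.9
```

```bash
python3 tin.py
```

```text
[0.468  0.0966 0.0441] [ 0.4 10.9  9. ] 0.026458911961041966 16.3
scene 670 ((406.85369873046875, 98.5022964477539), (95.20072937011719, 59.01522445678711), 87.78130340576172) plane [-0.007  0.022  0.042] 0.04133220983832758
```

apply_moves(
  deltas="0 -0.06 0 0 1;0 -0.13 0 0 1;0.02 -0.2 0 0 1;0.02 -0.28 0 0 1;0.02 -0.36 0 0 1;0.02 -0.44 0 0 1;0.02 -0.53 0 0 1;0.02 -0.62 0 0 1;0.02 -0.7 0 0 1;0.02 -0.735 0 0 1",
)

```text
t: 17.4
tool_pos: [0.4711, -0.0502, 0.0435]
orientation: [-0.002, 1.0, 0.007, 0.001]
wrist_force: [1.4, 12.2, 11.7]
width: 0.026
grip_force: 60.4
```

```bash
python3 tin.py; ls pics
```

```text
[ 0.4711 -0.0502  0.0435] [ 1.4 12.2 11.7] 0.025975549979633805 17.4
scene 946 ((409.4707336425781, -48.43272018432617), (93.45292663574219, 59.28244400024414), 87.2883071899414) plane [-0.022  0.023  0.052] 0.04187980447003825
g.png
s3.png
s4.png
s5.png
s6.png
s7.png
s8.png
s9.png
scene1.png
scene2.png
t152.png
t163.png
t174.png
top1.png
top1c.png
top2.png
w.png
```

apply_moves(
  deltas="0 0 0 0 0;0 0 0 0 0;0 0 0 0 0;0 0 0.1 0 0;0 0 0.35 0 0;0 0 0.5 0 0;-0.2 0 0.5 0 1;-0.41 0.01 0.5 0 1;-0.41 0.01 0.3 0 1;-0.41 0.01 0.1 0 1",
)

```text
t: 18.5
tool_pos: [0.3897, -0.0499, 0.064]
orientation: [0.002, 1.0, 0.009, 0.005]
wrist_force: [0.6, 0.4, -0.1]
width: -0.0
grip_force: 0.0
```

apply_moves(
  deltas="0 0 0 0 1;0 0 0 0 1;0 0 -0.04 0 1;0 0 -0.08 0 1;0 0 -0.1 0 1;0 0 -0.11 0 1;0 0 -0.115 0 1;0 0 -0.115 0 1",
)

```text
t: 19.3
tool_pos: [0.3882, -0.0489, 0.0388]
orientation: [0.0, 1.0, 0.009, -0.0]
wrist_force: [-0.5, -0.0, -0.1]
width: -0.0002
grip_force: 0.0
```

apply_moves(
  deltas="0 0 -0.01 0 1;0 0 -0.01 0 1",
)

```text
t: 19.5
tool_pos: [0.3882, -0.0489, 0.0368]
orientation: [0.0, 1.0, 0.009, 0.0]
wrist_force: [0.2, 0.1, 0.1]
width: -0.0002
grip_force: 0.0
```

apply_moves(
  deltas="0 0 -0.01 0 1;0 0 -0.01 0 1",
)

```text
t: 19.7
tool_pos: [0.3881, -0.0489, 0.0347]
orientation: [0.0, 1.0, 0.009, 0.0]
wrist_force: [0.5, 0.3, 0.0]
width: 0.0003
grip_force: 0.0
```

```bash
python3 look.py 10
```

```text
scene R n 154 maxz 0.097 angle [1.32 1.34 1.39]
scene R lever a,z top 48 [0.017 0.021]
scene M n 179 maxz 0.096 angle [1.31 1.33 1.37]
scene M lever a,z top 29 [0.016 0.022]
top R n 119 maxz 0.096 angle [1.34 1.38 1.44]
top R lever a,z top 56 [0.015 0.021]
top M n 130 maxz 0.096 angle [1.31 1.37 1.5 ]
top M lever a,z top 52 [0.015 0.02 ]
19.8
```

View pics/s10.png

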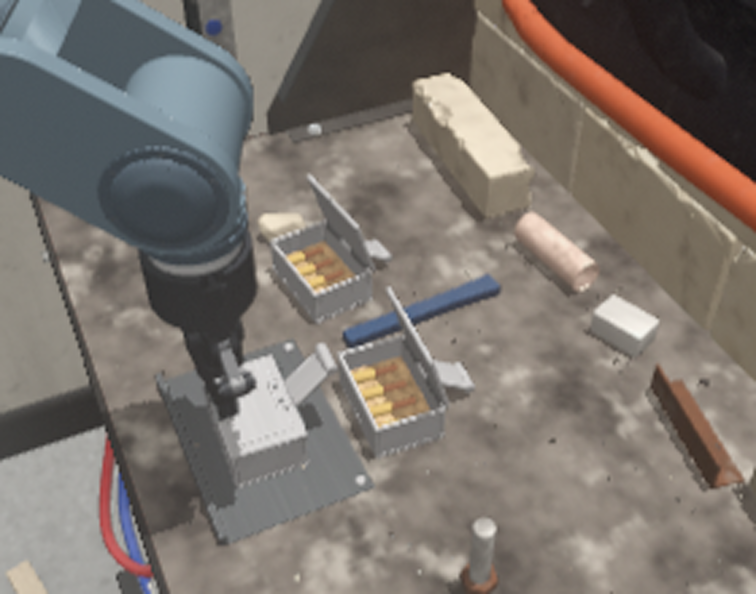

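The tin sits on the plate, lid apparently shut, with the fingertip just over the lid's front (225,410). I'll lower until I feel contact.

apply_moves(
  deltas="0 0 -0.01 0 1;0 0 -0.02 0 1",
)

```text
t: 20.0
tool_pos: [0.3883, -0.049, 0.0335]
orientation: [-0.001, 1.0, 0.01, -0.002]
wrist_force: [-19.5, 6.2, 50.6]
width: -0.0
grip_force: 25.5
```

Run:
```python
from h import *
t=robot.observe()["tool_pos"];print(t,robot.observe()["wrist_force"])
p,d=get_image("scene");W=cloud("scene",d);z=W[...,2]
m=(abs(W[...,0]-.415)<.06)&(abs(W[...,1]+.05)<.065)&(z>.034)&(z<.05)&(W[...,0]<.438)
P=W[m];A=np.c_[P[:,:2],np.ones(len(P))];print(cv2.minAreaRect((P[:,:2]*1000).astype(np.float32)),np.linalg.lstsq(A,P[:,2],rcond=None)[0],np.median(P[:,2]))
L=(abs(W[...,0]-.475)<.015)&(abs(W[...,1]+.05)<.03)&(z>.055)&(z<.08);print("bar",np.percentile(z[L],95),W[L&(z>.066)].mean(0))
b=(abs(W[...,0]-t[0])<.02)&(abs(W[...,1]-t[1])<.02)&(z>.036);print("finger zmin pct",np.percentile(z[b],[1,5,20]))
```

```text
[ 0.38831208 -0.04903405  0.03346714] [-19.54095169   6.24711596  50.60605568]
((407.80755615234375, -50.40837860107422), (60.446109771728516, 92.31633758544922), 0.8617664575576782) [-0.00434259  0.02477036  0.04351934] 0.04007815119827518
bar 0.070553090631294 [ 0.47349462 -0.05370861  0.0690009 ]
finger zmin pct [0.03839012 0.0394851  0.05592437]
```

Contact is firm, with the lid flat. I'll retreat straight up and back.

apply_moves(
  deltas="0 0 0.03 0 1;0 0 0.25 0 1;0 0 0.5 0 1;0 0 0.75 0 1;0 -0.25 0.85 0 1;0 -0.5 0.85 0 1;0 -0.75 0.85 0 1;0 -1 0.85 0 1;0 -1 0.85 0 1",
)

```text
t: 20.95
tool_pos: [0.3877, -0.2534, 0.2011]
orientation: [0.001, 1.0, 0.007, 0.0]
wrist_force: [-0.8, 0.3, -0.6]
width: 0.0002
grip_force: 0.0
```

```bash
python3 look.py 11
python3 - <<'E'
from h import *
for cam in("top","scene"):
    p,d=get_image(cam);W=cloud(cam,d);z=W[...,2]
    m=(abs(W[...,0]-.41)<.06)&(abs(W[...,1]+.05)<.065)&(z>.033)&(z<.05)&(W[...,0]<.44)
    P=W[m];A=np.c_[P[:,:2],np.ones(len(P))];print(cam,len(P),cv2.minAreaRect((P[:,:2]*1000).astype(np.float32)),np.linalg.lstsq(A,P[:,2],rcond=None)[0],np.median(P[:,2]))
    L=(abs(W[...,0]-.475)<.015)&(abs(W[...,1]+.05)<.03)&(z>.055)&(z<.08);print("bar",np.percentile(z[L],95))
cv2.imwrite("pics/top11.png",cv2.resize(get_image("top")[0][120:320,180:460,::-1],(784,560),interpolation=cv2.INTER_CUBIC))
E
```

```text
scene R n 153 maxz 0.096 angle [1.32 1.34 1.4 ]
scene R lever a,z top 48 [0.016 0.021]
scene M lever a,z top 19 [0.015 0.018]
top R n 118 maxz 0.096 angle [1.33 1.38 1.44]
top R lever a,z top 56 [0.015 0.02 ]
top M n 124 maxz 0.097 angle [1.31 1.37 1.47]
top M lever a,z top 53 [0.014 0.019]
21.05
top 831 ((410.2259216308594, -47.749603271484375), (90.85897827148438, 61.271488189697266), 86.5226058959961) [0.00717643 0.00345621 0.03580788] 0.038530925709546304
bar 0.06892979410520374
scene 648 ((400.5223693847656, -49.92677688598633), (93.11817932128906, 41.335105895996094), 87.59020233154297) [0.01685311 0.01080694 0.03407282] 0.0403703498922694Traceback (most recent call last):
  File "<stdin>", line 6, in <module>
    return _quantile_unchecked(
        a, q, axis, out, overwrite_input, method, keepdims, weights)
    return _ureduce(a,
                    func=_quantile_ureduce_func,
    ...<5 lines>...
                    overwrite_input=overwrite_input,
                    method=method)
    r = func(a, **kwargs)
    result = _quantile(arr,
                       quantiles=q,
    ...<2 lines>...
                       out=out,
                       weights=wgt)
    slices_having_nans = np.isnan(arr[-1, ...])
                                  ~~~^^^^^^^^^
IndexError: index -1 is out of bounds for axis 0 with size 0
```

The top view puts the stiff tin at (0.410, -0.048) on the plate, whose centre is about (0.416, -0.049). Its lid is flat and shut, both free lids are at the stop, and the robot is clear of everything.

```bash
python3 -c "
from h import *
print(robot.sign_off())"
```

```text
the job is handed in; nothing more can be done
None
```

I handed the job in at about 21 s of the 64 s. The two free tins (middle and right) stand in place with their lids fully open. The stiff left tin is shut and was dragged onto the reject plate, about 6 mm from its middle; shutting it slid it about 10 mm on the hearth first, and one fingertip press on its lid reached about 50 N.

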